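# Load the mixer and latch its guard

### The job

Stand the sample vial (the tallest of the three small containers in a row on the left) upright in the round holder of the bench mixer and let go of it. Then slide the mixer's clear guard over it, pushing on against the spring buffers until the latch clicks in and the guard stays shut when you let go. Be gentle: never press on the guard with more than 25 N, and leave the other two containers where they are.

Things in the scene. Friction and masses are not known exactly. Their poses are not given: they have to be found in the camera images.
- mixer: bench mixer, fixed: white base 135 x 330 mm, deck 30 mm above the bench. Origin: on its underside, mid-width, 10 mm short of mid-length; z up, +y is the way the guard slides shut. A grey upright end frame near y = 140 mm (top 124 mm up) carries two buffers and the latch (top 139 mm up, 148 lifted); its setting differs by up to 8 mm either way and is not reported
- holder_floor (a point): centre of the floor of the holder, a black ring on the mixer's deck at mixer (0, 37, 30) mm; bore 41 mm, outside 56 mm, 18 mm deep, square rim, open at the top
- vial_mid (a point): the sample vial: white round vial, black cap, 36 mm diameter up to 52 mm, then a sloping shoulder, cap 26 mm, 78 mm tall, about 56 g; the point is on its axis half-way up (39 mm). It stands on the bench in a row of three with the short vial and the squat jar, in any order, about 95 mm apart; the row runs away from the robot and leftward, about 0.4 rad from +x
- guard_fin (a point): centre of the top edge of the black push fin on the guard's roof. The fin is 50 mm wide, 12 mm thick along the sliding direction and 34 mm high above the roof (roof top 122 mm above the bench); 101 mm behind the guard's leading edge, 19 mm before its trailing end; free room on both sides
- guard (a joint): clear hood 106 x 120 mm, m travelled from fully open (0) to shut; starts 0-0.015, holder uncovered. Friction 2.5 N. All +-0.008: at 0.111 its ramp meets the latch (push 5-6 N); at 0.1415 it meets spring buffers (2 N, then 2 N/mm, hard stop after 6 mm); at 0.145 the latch catches, about 12 N of push; hard stop 2.5 mm on, about 17 N. Let go earlier, it springs back
- latch (a joint): spring latch arm, 16 mm wide, hinged on the end frame, reaching 58 mm over the guard's roof; lift of its tooth in rad: 0 with nothing under it, rising to about 0.145 as it rides up the guard's ramp and over its ridge, about 0.073 once it has dropped in behind the ridge and holds the guard shut
- short_vial: bystander: short round brown vial, 33 mm diameter, 58 mm tall; origin at the centre of its underside
- squat_jar: bystander: squat jar, 42 mm diameter, 56 mm tall; origin at the centre of its underside
Not all that is in view belongs to the job. What is shaped like the part that bears vial_mid but blue or green is not meant.

How it is judged:
On the way, in this order (a step that is already met when the one before it is completed fails the run):
1. the sample vial stands upright in the holder, let go, the guard still open (horizontal distance between vial_mid and holder_floor below 0.006 m and z of vial_mid in the frame of holder_floor below 0.043 m and angle between vial_mid's own z axis and vertical below 0.15 rad and contact force between the fingers and sample_vial below 0.1 N and value of joint guard below 0.05 m), for 0.2 s.
2. the guard is shut and the latch has dropped in (value of joint guard above 0.134 m and value of joint latch between 0.045 and 0.105 rad), for 0.2 s.
At the end, for the whole second after the job is handed in: the sample vial stands upright (within 0.15 rad) in the holder, on its floor (within 4 mm) and centred within 6 mm, and the guard is shut (beyond 0.134 m) with the latch dropped in behind its ridge (latch between 0.045 and 0.105 rad), staying so with the robot clear (all of step 2 and horizontal distance between vial_mid and holder_floor below 0.006 m and z of vial_mid in the frame of holder_floor below 0.043 m and angle between vial_mid's own z axis and vertical below 0.15 rad); the robot touches nothing.
It fails at once if the guard pressed with more than 25 N (contact force between any of the fingers, the arm and guard above 25 N).
It fails at once if the short vial or the squat jar moved by more than 30 mm (distance of any of short_vial, squat_jar from where it was at the start of the episode above 0.03 m).
It also fails if it takes over 72 s, if anything falls off the work surface, if the arm or the gripper's body presses on something with over 40 N, if the wrist force passes 120 N, or if a joint passes its speed limit or range.

### The arm

A 7-joint arm with a two-finger parallel gripper is mounted at the origin on a cart in front of the work surface, level with it; the furniture and walls round the work are solid. World frame = base frame: x ahead of the robot, y to its left, z up, the work surface at z = 0. Lengths are in m, angles in rad, forces in N, time in s.
With the tool pointing down it reaches from about 0.35 to 0.9 m from the base axis. Payload 19.9 kg.
Tool frame: the origin (TCP) lies between the finger pads; the fingertips stand 14 mm ahead of it and the grasp point (between the pads) lies 5 mm behind it; z points along the fingers, y is the line along which they close (so a half turn about z gives the same grasp; the last joint's range is limited). The gripper opens to 94 mm and grips with 3 to 60 N. Pads are 16 mm wide; open, the fingers measure 119 mm over their backs; the gripper's body (75 mm by 177 mm) begins 78 mm behind the grasp point.
Start: joints at [-1.258, 0.417, -0.01, 1.614, 0.005, 1.111, -0.053], TCP at [0.217, 0.586, 0.182] pointing down, gripper open.
Joint ranges: [-2.81, 2.81], [-0.39, 2.02], [-1.27, 1.25], [0.06, 2.57], [-1.19, 4.33], [0.19, 2], [-2.82, 2.82]. Speed limits (rad/s): [1.89, 1.89, 2.39, 2.39, 3.01, 3.01, 3.01].

### API

Orientations are given as a unit quaternion [x, y, z, w].
In Python, from station import env gives the robot as it stands.
- The arm moves only by the tool apply_moves, never from a script. Its argument "increments" is a list of rows, each an object with "linear": the shift along the tool's x, y, z each as a share of 200 mm, from -1 to 1, a list of three; "rotation": the turn, a rotation vector about the tool's x, y, z each as a share of 90 degrees, from -1 to 1, a list of three; "jaw": the gripper's target within -1 to 1 (fully open at 1, half-way at 0, shut at -1). In form: [{"linear": [tx, ty, tz], "rotation": [wx, wy, wz], "jaw": jaw}, ...]. A call has 1 to 10 rows; each row is the pose to reach, as a shift and turn from the pose commanded when the call began, along the tool's axes at that moment; what a row does not reach only later rows make up. A row lasts 1/12 s, in which the tool goes at most 41.7 mm and 7.16 degrees, less where a joint would pass 70% of its speed; a pose out of reach is approached as far as the arm can. A call with a number of a shift or a turn outside -1 to 1 is refused whole. A call with a gripper value outside its range is refused whole. The fingers move at their own pace and stop on an object; "squeeze" is the grip in N (left out, the last holds). Time passes only in rows, so rows that repeat a pose let the fingers close. It gives the time, the measured TCP pose, the force, the opening and the grip force at its end, in the units of the state.
- env.state(): the state, without advancing time (a new reading comes with each control period).
- env.snapshot(name): name is "scene" or "top" or "wrist"; returns a dict with "pixels" (400x640x3 uint8, red, green, blue), "mtx" (3x3 intrinsics, pixels), "distortion" ([k1, k2, p1, p2, k3] as OpenCV has them; the pictures are not rectified), "origin" and "orientation" of the camera in the world; the wrist camera has in their place "T_tool_cam" (4x4, takes a point from camera to tool coordinates, whose origin is the TCP and whose axes are the flange's). Camera axes: x right, y up, looking along -z (the intrinsics and any distortion apply to the point x, -y, -z); pixel columns grow to the right and rows downward; lengths in m; the calibration is good to about 2 mm. A picture is of the moment at which its call begins: read the wrist's pose just before it. There is no depth.
- env.finish_job(): hands the job in; it is judged then, once.
The state is a dict: "t": time; "joint_positions": joint angles; "qd": joint speeds; "joint_efforts": joint torques, N m; "tool_pos": TCP position; "eef_rot": TCP orientation; "force": force on the tool from outside, world axes, zero at the start; "ft_torque": the same for the moment, N m; "gripper_width": opening from 0.0 (shut) to 1.0 (fully open); "finger_force": force on a finger pad.
Only numpy, scipy, OpenCV 4.12 (cv2) and the standard library are available. Lean on these libraries where they do the work, as an engineer would, in place of code of your own. Each camera call takes 0.05 s, during which the arm holds its last target. There are 200 camera calls.

## Working session

There is one attempt and no reset: what is moved stays moved. The work goes in short steps, Python scripts to look and compute and a tool call to move; the robot and the scene stay as the last step left them, time stands still between calls to the robot, and variables do not carry over. Pictures are saved under pics/ and viewed, at most 10 in all, crops included, and the job is handed in when it is done.

Besides the shell and the picture viewer there is one more tool, called in YAML: its name, and indented under it one key for each argument. apply_moves: Moves the arm, as the interface text tells. Shift numbers are shares of 200 mm and turn numbers shares of 90 degrees, none past 1 either way. Its arguments: {"type":"object","properties":{"increments":{"type":"array"},"squeeze":{"type":"number"}},"required":["increments"]}

```bash
ls; mkdir -p pics
cat > h.py <<'E'
import numpy as np, cv2, pickle
from scipy.spatial.transform import Rotation as R
from station import env
def snap(n,f):
    s=env.state(); d=env.snapshot(n); cv2.imwrite(f'pics/{f}.png',cv2.cvtColor(d['pixels'],cv2.COLOR_RGB2BGR))
    if n=='wrist':
        T=np.eye(4);T[:3,:3]=R.from_quat(s['eef_rot']).as_matrix();T[:3,3]=s['tool_pos'];M=T@np.array(d['T_tool_cam'])
    else:
        M=np.eye(4);o=np.array(d['orientation']);M[:3,:3]=o if o.shape==(3,3) else R.from_quat(o).as_matrix();M[:3,3]=d['origin']
    d['M']=M; pickle.dump(d,open(f'pics/{f}.pkl','wb')); return d
def load(f): return pickle.load(open(f'pics/{f}.pkl','rb'))
def onz(d,uv,z):
    p=cv2.undistortPoints(np.array(uv,float).reshape(-1,1,2),np.array(d['mtx'],float),np.array(d['distortion'],float)).reshape(-1,2)
    r=np.c_[p[:,0],-p[:,1],-np.ones(len(p))]@d['M'][:3,:3].T; o=d['M'][:3,3]
    return o+r*((z-o[2])/r[:,2])[:,None]
def proj(d,P):
    q=(np.atleast_2d(P)-d['M'][:3,3])@d['M'][:3,:3]; q=q*[1,-1,-1]
    return cv2.projectPoints(q,np.zeros(3),np.zeros(3),np.array(d['mtx'],float),np.array(d['distortion'],float))[0].reshape(-1,2)
E
python3 - <<'E'
from h import *
for n in('scene','top','wrist'):
    d=snap(n,n+'0'); print(n,d['M'].round(3).tolist())
print(env.state())
E
```

```text
pics
scene [[0.89, 0.326, -0.318, 0.234], [-0.455, 0.659, -0.599, -0.403], [0.015, 0.678, 0.735, 0.744], [0.0, 0.0, 0.0, 1.0]]
top [[0.011, 0.997, -0.075, 0.41], [-1.0, 0.009, -0.024, 0.084], [-0.023, 0.076, 0.997, 1.251], [0.0, 0.0, 0.0, 1.0]]
wrist [[0.348, -0.903, -0.253, 0.144], [0.938, 0.335, 0.094, 0.613], [-0.001, -0.27, 0.963, 0.385], [0.0, 0.0, 0.0, 1.0]]
{'t': 0.15, 'joint_positions': array([-1.25848163,  0.4178143 , -0.01030508,  1.61403136,  0.00468211,
        1.1106801 , -0.0529784 ]), 'qd': array([-0.0008693 , -0.0020973 ,  0.00129895, -0.00217829, -0.00129696,
       -0.00092389,  0.00096404]), 'joint_efforts': array([ 4.24265472e-04, -8.51534343e+01,  6.38816301e-01, -4.26137245e+01,
       -4.87780524e-02,  1.72698795e-02,  6.17975661e-05]), 'tool_pos': array([0.21644675, 0.5859991 , 0.18128497]), 'eef_rot': array([ 1.75974602e-01,  9.84394602e-01, -4.51789009e-04, -5.02675613e-05]), 'force': array([-0.13590534, -0.08897614, -0.36340355]), 'ft_torque': array([ 0.00406471,  0.01639641, -0.01682865]), 'finger_force': 0.0, 'gripper_width': 0.996691308645786}
```

View pics/scene0.png

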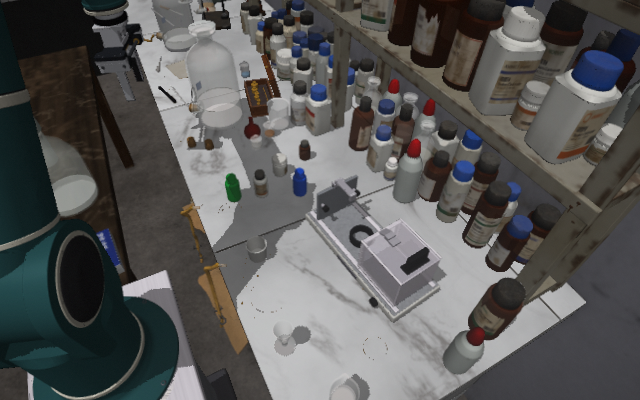

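View pics/top0.png

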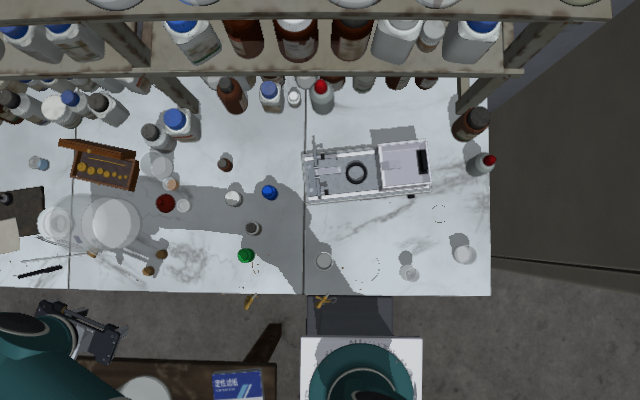

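The scene view shows the row at about (260,182), (280,163) and (305,149), with green (233,187) and blue (300,182) decoys. The mixer is at about (375,245), its guard open toward the lower right. An enlarged crop of the row comes next.

Run:
```python
import cv2,numpy as np
a=cv2.imread('pics/scene0.png')[130:210,215:325]; b=cv2.imread('pics/top0.png')[145:270,205:305]
a=cv2.resize(a,(550,400),interpolation=cv2.INTER_CUBIC); b=cv2.resize(b,(240,300),interpolation=cv2.INTER_CUBIC)
c=np.zeros((400,790,3),np.uint8);c[:,:550]=a;c[:300,550:]=b;cv2.imwrite('pics/crop1.png',c)
m=cv2.imread('pics/top0.png')[125:215,295:445];cv2.imwrite('pics/crop2.png',cv2.resize(m,None,fx=5.3,fy=5.3,interpolation=cv2.INTER_CUBIC))
```

```text
(no output)
```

View pics/crop1.png

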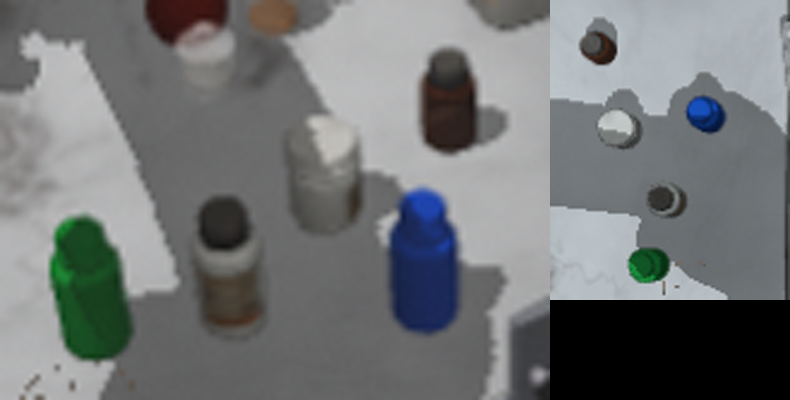

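View pics/crop2.png

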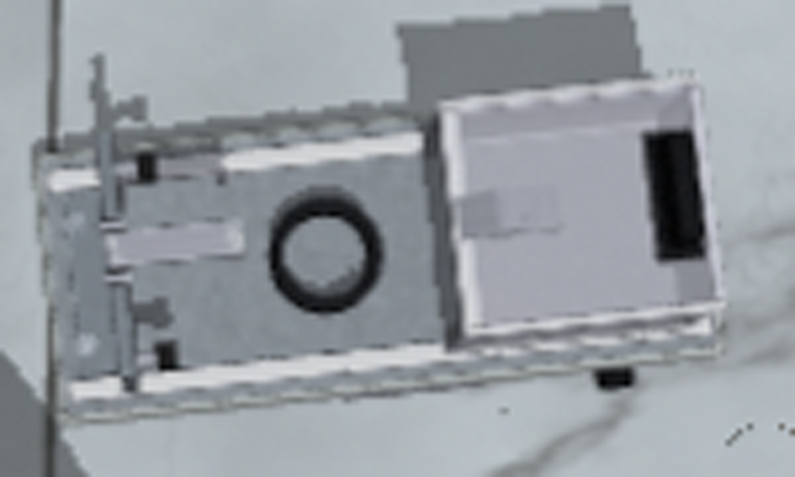

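Candidates by scene pixels: the white body with the black cap at (260,182) fits the sample vial. It is the tallest of the row and has a tan label. The squat white jar is at (280,163), the short brown vial at (305,149), and the green (233,187) and blue (300,182) vials are decoys. The mixer crop shows the ring, at top-image pixel (356,172). The fin is at (422,162), and the latch arm points at the guard.

Run:
```python
from h import *
t=load('top0');s=load('scene0')
c=lambda x,y:(x/5.3+295,y/5.3+125)
b=lambda x,y:((x-550)/2.4+205,y/2.4+145)
a=lambda x,y:(x/5+215,y/5+130)
f=lambda d,p,z:onz(d,[p],z)[0].round(4)
print('vial top',f(t,b(661,198),.078),'scene captop',f(s,a(222,208),.078),'scene base ctr',f(s,a(233,325),.004))
print('green',f(t,b(652,263),.078),'jar',f(t,b(615,127),.056),'blue',f(t,b(704,112),.078), 'brown',f(t,b(598,46),.058))
print('holder',f(t,c(326,247),.048),'scene',f(s,(360,236),.048))
print('fin top',f(t,c(672,196),.156))
P=onz(t,[c(440,105),c(700,82),c(460,345),c(722,315)],.122);print('roof corners',P.round(4).tolist())
Q=onz(t,[c(70,420),c(720,357)],.0);print('base edge',Q.round(4).tolist(),np.arctan2(*(Q[0]-Q[1])[:2])*-1)
Q=onz(t,[c(650,135),c(660,262)],.156);print('fin edge',Q.round(4).tolist())
Q=onz(t,[c(105,248),c(242,235)],.139);print('latch',Q.round(4).tolist())
Q=onz(t,[c(98,60),c(130,385)],.124);print('frame',Q.round(4).tolist())
```

```text
vial top [0.4327 0.2801 0.078 ] scene captop [0.433  0.2854 0.078 ] scene base ctr [0.4276 0.2749 0.004 ]
green [0.3655 0.2881 0.078 ] jar [0.5078 0.3346 0.056 ] blue [0.5225 0.2371 0.078 ] brown [0.5942 0.3548 0.058 ]
holder [0.5789 0.0181 0.048 ] scene [0.5694 0.0161 0.048 ]
fin top [ 0.5878 -0.1282  0.156 ]
roof corners [[0.6341, -0.0295, 0.122], [0.6459, -0.148, 0.122], [0.5244, -0.0385, 0.122], [0.5392, -0.157, 0.122]]
base edge [[0.4974, 0.1428, 0.0], [0.532, -0.1819, 0.0]] 0.10621574795161384
fin edge [[0.6148, -0.1187, 0.156], [0.5584, -0.1227, 0.156]]
latch [[0.5648, 0.1216, 0.139], [0.5712, 0.0605, 0.139]]
frame [[0.6533, 0.1264, 0.124], [0.5048, 0.1101, 0.124]]
```

apply_moves:
  increments:
    - {"linear": [-0.47,-0.84,0],"rotation": [0,0,0],"jaw": 1}
    - {"linear": [-0.47,-0.84,0],"rotation": [0,0,0],"jaw": 1}
    - {"linear": [-0.47,-0.84,0],"rotation": [0,0,0],"jaw": 1}
    - {"linear": [-0.47,-0.84,0],"rotation": [0,0,0],"jaw": 1}
    - {"linear": [-0.47,-0.84,0],"rotation": [0,0,0],"jaw": 1}
    - {"linear": [-0.47,-0.84,0],"rotation": [0,0,0],"jaw": 1}
    - {"linear": [-0.47,-0.84,0],"rotation": [0,0,0],"jaw": 1}

```text
t: 0.73
tool_pos: [0.2469, 0.3953, 0.1822]
eef_rot: [0.177, 0.984, 0.0, 0.0]
force: [-0.0, 0.6, 0.1]
gripper_width: 1.002
finger_force: 0.0
```

apply_moves:
  increments:
    - {"linear": [-1,-0.22,0],"rotation": [0,0,0],"jaw": 1}
    - {"linear": [-1,-0.22,0],"rotation": [0,0,0],"jaw": 1}
    - {"linear": [-1,-0.22,0],"rotation": [0,0,0],"jaw": 1}
    - {"linear": [-1,-0.22,0],"rotation": [0,0,0],"jaw": 1}
    - {"linear": [-1,-0.22,0],"rotation": [0,0,0],"jaw": 1}
    - {"linear": [-1,-0.22,0],"rotation": [0,0,0],"jaw": 1}
    - {"linear": [-1,-0.22,0],"rotation": [0,0,0],"jaw": 1}
    - {"linear": [-1,-0.22,0],"rotation": [0,0,0],"jaw": 1}

```text
t: 1.4
tool_pos: [0.4185, 0.2865, 0.1813]
eef_rot: [0.175, 0.984, -0.0, -0.0]
force: [-0.4, 0.7, 0.1]
gripper_width: 0.997
finger_force: 0.0
```

Run:
```python
from h import *
d=snap('wrist','w1'); s=env.state(); print(s['tool_pos'],s['eef_rot'],d['M'].round(3).tolist()); print(proj(d,[[.431,.279,.078],[.431,.279,0],[.366,.288,.078]]))
```

```text
[0.41808187 0.28679017 0.18145918] [ 1.75025998e-01  9.84563761e-01 -1.71234425e-04 -2.65188450e-04] [[0.347, -0.903, -0.253, 0.346], [0.938, 0.334, 0.094, 0.313], [-0.0, -0.269, 0.963, 0.385], [0.0, 0.0, 0.0, 1.0]]
[[321.83359884 201.00273535]
 [322.39643246 181.9603064 ]
 [305.92759434 132.39415371]]
```

View pics/w1.png

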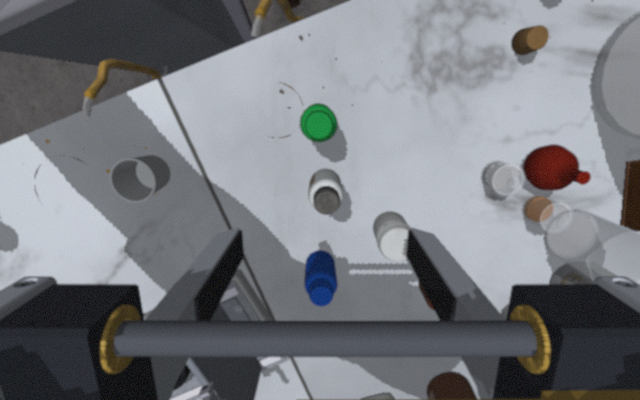

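The wrist view shows the sample vial at (325,190), its cap top at about (326,202). The green decoy is at (318,122), the blue at (320,278) and the white jar at (392,237).

Run:
```python
from h import *
d=load('w1'); g=cv2.imread('pics/w1.png'); hsv=cv2.cvtColor(g,cv2.COLOR_BGR2GRAY)
print(onz(d,[(326,201),(318,117),(392,238)],.078).round(4).tolist())
m=(hsv[185:220,305:350]<75).astype(np.uint8); n,l,st,c=cv2.connectedComponentsWithStats(m); i=1+st[1:,4].argmax(); print(st[i],c[i]+[305,185], onz(d,[c[i]+[305,185]],.074).round(4))
v=onz(d,[c[i]+[305,185]],.074)[0]
s=env.state(); print(R.from_quat(s['eef_rot']).as_matrix().T@(v-s['tool_pos'])/.2)
```

```text
[[0.4324, 0.2827, 0.078], [0.3572, 0.3029, 0.078], [0.4901, 0.3301, 0.078]]
[ 10   2  24  14 108] [326.26851852 191.16666667] [[0.4244 0.2859 0.074 ]]
[-0.031527    0.00703531  0.53727842]
```

apply_moves:
  increments:
    - {"linear": [-0.076,0,0],"rotation": [0,0,0],"jaw": 1}
    - {"linear": [-0.076,0,0.2],"rotation": [0,0,0],"jaw": 1}
    - {"linear": [-0.076,0,0.4],"rotation": [0,0,0],"jaw": 1}
    - {"linear": [-0.076,0,0.55],"rotation": [0,0,0],"jaw": 1}
    - {"linear": [-0.076,0,0.65],"rotation": [0,0,0],"jaw": 1}
    - {"linear": [-0.076,0,0.725],"rotation": [0,0,0],"jaw": 1}
    - {"linear": [-0.076,0,0.725],"rotation": [0,0,0],"jaw": 1}
    - {"linear": [-0.076,0,0.725],"rotation": [0,0,0],"jaw": 1}

```text
t: 2.12
tool_pos: [0.4323, 0.2811, 0.0367]
eef_rot: [0.175, 0.985, -0.0, -0.0]
force: [0.4, 0.1, 0.1]
gripper_width: 1.0
finger_force: 0.0
```

apply_moves:
  increments:
    - {"linear": [0,0,0],"rotation": [0,0,0],"jaw": -0.1}
    - {"linear": [0,0,0],"rotation": [0,0,0],"jaw": -0.5}
    - {"linear": [0,0,0],"rotation": [0,0,0],"jaw": -0.5}
    - {"linear": [0,0,0],"rotation": [0,0,0],"jaw": -0.5}
    - {"linear": [0,0,0],"rotation": [0,0,0],"jaw": -0.5}
    - {"linear": [0,0,0],"rotation": [0,0,0],"jaw": -0.5}
    - {"linear": [0,0,0],"rotation": [0,0,0],"jaw": -0.5}
    - {"linear": [0,0,0],"rotation": [0,0,0],"jaw": -0.5}
  squeeze: 10

```text
t: 2.78
tool_pos: [0.4332, 0.2803, 0.0368]
eef_rot: [0.176, 0.984, -0.0, 0.0]
force: [-0.3, 0.5, 0.3]
gripper_width: 0.469
finger_force: 0.0
```

apply_moves:
  increments:
    - {"linear": [0,0,0],"rotation": [0,0,0],"jaw": -0.5}
    - {"linear": [0,0,0],"rotation": [0,0,0],"jaw": -0.5}
    - {"linear": [0,0,0],"rotation": [0,0,0],"jaw": -0.5}
    - {"linear": [0,0,0],"rotation": [0,0,0],"jaw": -0.5}
    - {"linear": [0,0,0],"rotation": [0,0,0],"jaw": -0.5}
    - {"linear": [0,0,0],"rotation": [0,0,0],"jaw": -0.5}

```text
t: 3.28
tool_pos: [0.4331, 0.2803, 0.0367]
eef_rot: [0.176, 0.984, -0.0, -0.0]
force: [0.3, 1.0, -0.9]
gripper_width: 0.306
finger_force: 9.1
```

Run:
```python
from h import *
d=snap('wrist','w2'); e=snap('scene','s2')
a=cv2.imread('pics/w2.png')[130:400,120:520]; b=cv2.resize(cv2.imread('pics/scene0.png')*0+cv2.imread('pics/s2.png'),None,fx=4,fy=4,interpolation=cv2.INTER_CUBIC)[540:810,840:1240]
cv2.imwrite('pics/c3.png',np.hstack([a,b]));print(env.state()['gripper_width'],proj(d,[env.state()['tool_pos']]))
```

```text
0.30682507747099674 [[324.67257302 225.48075127]]
```

View pics/c3.png

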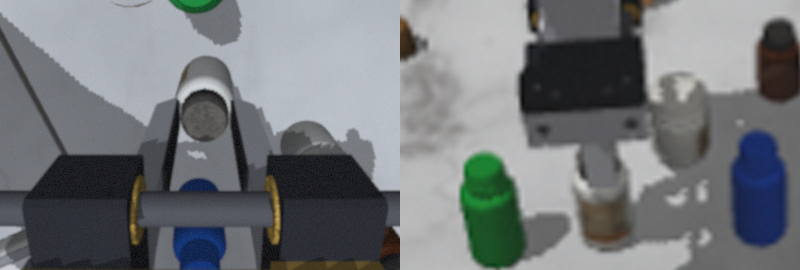

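Run:
```python
from h import *
d=load('w2'); p=env.state()['tool_pos'];Rm=R.from_quat(env.state()['eef_rot']).as_matrix()
for q,z in (((325,246),.078),((325,193),.01)):
    v=onz(d,[q],z)[0]; print(v, (Rm.T@(v-p)).round(4))
for dx in(0,-.01,.01,.02):print(dx,proj(d,[p+[0,0,.078-p[2]]+Rm[:,0]*dx,p+[0,0,.0-p[2]]+Rm[:,0]*dx]).round(0).tolist())
```

```text
[0.42917667 0.28188653 0.078     ] [ 0.0043  0.0002 -0.0413]
[0.41980169 0.285439   0.01      ] [0.0143 0.0003 0.0267]
0 [[325.0, 253.0], [325.0, 208.0]]
-0.01 [[325.0, 271.0], [325.0, 221.0]]
0.01 [[325.0, 236.0], [325.0, 195.0]]
0.02 [[325.0, 217.0], [325.0, 182.0]]
```

apply_moves:
  increments:
    - {"linear": [0,0,-0.05],"rotation": [0,0,0],"jaw": -0.5}
    - {"linear": [0,0,-0.2],"rotation": [0,0,0],"jaw": -0.5}
    - {"linear": [0,0,-0.4],"rotation": [0,0,0],"jaw": -0.5}
    - {"linear": [0,0,-0.6],"rotation": [0,0,0],"jaw": -0.5}
    - {"linear": [0,0,-0.75],"rotation": [0,0,0],"jaw": -0.5}
    - {"linear": [0,0,-0.83],"rotation": [0,0,0],"jaw": -0.5}
    - {"linear": [0,0,-0.83],"rotation": [0,0,0],"jaw": -0.5}
    - {"linear": [0,0,-0.83],"rotation": [0,0,0],"jaw": -0.5}
  squeeze: 12

```text
t: 4.05
tool_pos: [0.4333, 0.2804, 0.2038]
eef_rot: [0.176, 0.984, 0.001, 0.001]
force: [0.3, 0.2, -1.1]
gripper_width: 0.309
finger_force: 10.9
```

apply_moves:
  increments:
    - {"linear": [-0.1,-0.09,0],"rotation": [0,0,0.07],"jaw": -0.5}
    - {"linear": [-0.2,-0.17,0],"rotation": [0,0,0.14],"jaw": -0.5}
    - {"linear": [-0.3,-0.26,0],"rotation": [0,0,0.21],"jaw": -0.5}
    - {"linear": [-0.4,-0.35,0],"rotation": [0,0,0.28],"jaw": -0.5}
    - {"linear": [-0.5,-0.44,0],"rotation": [0,0,0.36],"jaw": -0.5}
    - {"linear": [-0.6,-0.52,0],"rotation": [0,0,0.43],"jaw": -0.5}
    - {"linear": [-0.7,-0.61,0],"rotation": [0,0,0.5],"jaw": -0.5}
    - {"linear": [-0.8,-0.7,0],"rotation": [0,0,0.57],"jaw": -0.5}
    - {"linear": [-0.9,-0.79,0],"rotation": [0,0,0.64],"jaw": -0.5}
    - {"linear": [-0.95,-0.83,0],"rotation": [0,0,0.708],"jaw": -0.5}

```text
t: 4.88
tool_pos: [0.5541, 0.0552, 0.2017]
eef_rot: [0.672, 0.74, -0.001, 0.0]
force: [0.1, -0.2, -0.6]
gripper_width: 0.307
finger_force: 10.9
```

apply_moves:
  increments:
    - {"linear": [0,0,0],"rotation": [0,0,0],"jaw": -0.5}
    - {"linear": [0,0,0],"rotation": [0,0,0],"jaw": -0.5}
    - {"linear": [0,0,0],"rotation": [0,0,0],"jaw": -0.5}

```text
t: 5.13
tool_pos: [0.5531, 0.0596, 0.202]
eef_rot: [0.668, 0.744, -0.001, -0.0]
force: [0.3, 0.8, -0.9]
gripper_width: 0.305
finger_force: 10.9
```

Run:
```python
from h import *
d=snap('wrist','w3'); s=env.state(); print(s['tool_pos'],s['joint_positions'].round(2)); Rm=R.from_quat(s['eef_rot']).as_matrix(); print(Rm.round(4)); print(proj(d,[[.577,.018,.048],[.577,.018,.03],s['tool_pos']+[0,0,.042]]))
```

```text
[0.5531504  0.05979799 0.20221733] [-0.59  0.3   0.52  1.78 -0.17  1.11  0.1 ]
[[-1.083e-01  9.941e-01 -1.100e-03]
 [ 9.941e-01  1.083e-01  0.000e+00]
 [ 1.000e-04 -1.100e-03 -1.000e+00]]
[[340.99214766 214.31590076]
 [340.28884653 209.32954633]
 [322.30299422 255.66558863]]
```

View pics/w3.png

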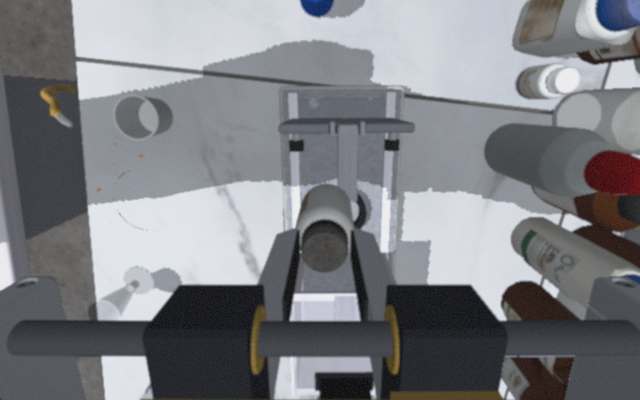

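The guard's rails run parallel to the image columns, so the yaw is good. The held vial's cap is at (324,250) and hides the ring, whose right edge is at (368,209). I'll back off along the mixer to see the whole ring.

apply_moves:
  increments:
    - {"linear": [0,0,-0.1],"rotation": [0,0,0],"jaw": -0.5}
    - {"linear": [0,0,-0.2],"rotation": [0,0,0],"jaw": -0.5}
    - {"linear": [-0.15,0.05,-0.2],"rotation": [0,0,0],"jaw": -0.5}
    - {"linear": [-0.3,0.1,-0.2],"rotation": [0,0,0],"jaw": -0.5}
    - {"linear": [-0.45,0.1,-0.2],"rotation": [0,0,0],"jaw": -0.5}
    - {"linear": [-0.5,0.1,-0.2],"rotation": [0,0,0],"jaw": -0.5}
    - {"linear": [-0.5,0.1,-0.2],"rotation": [0,0,0],"jaw": -0.5}
    - {"linear": [-0.5,0.1,-0.2],"rotation": [0,0,0],"jaw": -0.5}
    - {"linear": [-0.5,0.1,-0.2],"rotation": [0,0,0],"jaw": -0.5}

```text
t: 5.93
tool_pos: [0.584, -0.0368, 0.2426]
eef_rot: [0.668, 0.744, 0.0, -0.0]
force: [0.3, -0.5, -0.1]
gripper_width: 0.308
finger_force: 10.9
```

Run:
```python
from h import *
d=snap('wrist','w4'); s=env.state(); print(s['tool_pos'])
c=proj(d,[[.577,.018,.048]])[0]; print(c,proj(d,[s['tool_pos']+[0,0,.042]]))
x0,y0=int(c[0])-50,int(c[1])-50
g=cv2.imread('pics/w4.png')
a=cv2.resize(g[y0:y0+100,x0:x0+100],(400,400),interpolation=cv2.INTER_CUBIC); b=cv2.resize(g[180:280,275:375],(400,400),interpolation=cv2.INTER_CUBIC)
cv2.imwrite('pics/c4.png',np.hstack([a,b])); print(x0,y0)
```

```text
[ 0.58408225 -0.036788    0.2426641 ]
[322.48254257 121.43076407] [[322.37022287 255.80215257]]
272 71
```

View pics/c4.png

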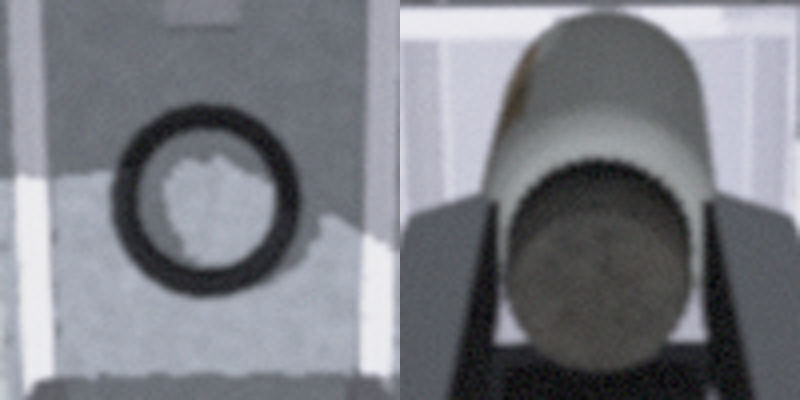

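The ring centre is at full-image (323.5,121) and the cap-top centre of the held vial at (325.3,251). I'll take the difference between them with this same camera.

Run:
```python
from h import *
d=load('w4'); s=env.state(); p=s['tool_pos']; Rm=R.from_quat(s['eef_rot']).as_matrix()
ring=onz(d,[(323.5,121)],.048)[0]; edges=onz(d,[(272+28,121),(272+75,121),(323.5,71+26),(323.5,71+74.2)],.048); print(edges.round(4).tolist(),edges[:2].mean(0),edges[2:].mean(0))
cap=onz(d,[(325.3,251)],p[2]-.0367+.078)[0]
print(ring,cap,(Rm.T@(cap-p)).round(4),'delta tool',(Rm.T@(ring-cap))/.2, 'dz to floor share',(p[2]-.0367-.030)/.2)
```

```text
[[0.5512, 0.0157, 0.048], [0.605, 0.0215, 0.048], [0.5753, 0.045, 0.048], [0.581, -0.009, 0.048]] [0.57811473 0.01861178 0.048     ] [0.5781783  0.01800228 0.048     ]
[0.57811446 0.01860737 0.048     ] [ 0.58534744 -0.03423865  0.2839641 ] [ 0.0024  0.0015 -0.0413] delta tool [ 0.26594707 -0.00737406  1.17996596] dz to floor share 0.879820513303825
```

apply_moves:
  increments:
    - {"linear": [0.13,-0.007,0],"rotation": [0,0,0],"jaw": -0.5}
    - {"linear": [0.266,-0.007,0],"rotation": [0,0,0],"jaw": -0.5}
    - {"linear": [0.266,-0.007,0.15],"rotation": [0,0,0],"jaw": -0.5}
    - {"linear": [0.266,-0.007,0.3],"rotation": [0,0,0],"jaw": -0.5}
    - {"linear": [0.266,-0.007,0.45],"rotation": [0,0,0],"jaw": -0.5}
    - {"linear": [0.266,-0.007,0.6],"rotation": [0,0,0],"jaw": -0.5}
    - {"linear": [0.266,-0.007,0.7],"rotation": [0,0,0],"jaw": -0.5}
    - {"linear": [0.266,-0.007,0.75],"rotation": [0,0,0],"jaw": -0.5}
    - {"linear": [0.266,-0.007,0.75],"rotation": [0,0,0],"jaw": -0.5}
    - {"linear": [0.266,-0.007,0.75],"rotation": [0,0,0],"jaw": -0.5}

```text
t: 6.82
tool_pos: [0.5775, 0.0147, 0.0934]
eef_rot: [0.669, 0.743, 0.0, 0.0]
force: [-0.6, -0.7, 0.4]
gripper_width: 0.302
finger_force: 10.9
```

Run:
```python
from h import *
d=snap('wrist','w5'); e=snap('scene','s5');s=env.state(); p=s['tool_pos'];print(p,s['force']); Rm=R.from_quat(s['eef_rot']).as_matrix()
print('target rel tool', (Rm.T@(np.array([.57811,.01861,.048])-p)).round(4))
g=cv2.imread('pics/w5.png')
b=cv2.resize(g[130:290,250:410],(400,400),interpolation=cv2.INTER_CUBIC); a=cv2.resize(cv2.imread('pics/s5.png')[170:270,310:410],(400,400),interpolation=cv2.INTER_CUBIC)
cv2.imwrite('pics/c5.png',np.hstack([a,b]))
```

```text
[0.57811224 0.01443297 0.09427332] [-0.11941927  0.5489016  -0.69607629]
target rel tool [0.0041 0.0003 0.0463]
```

View pics/c5.png

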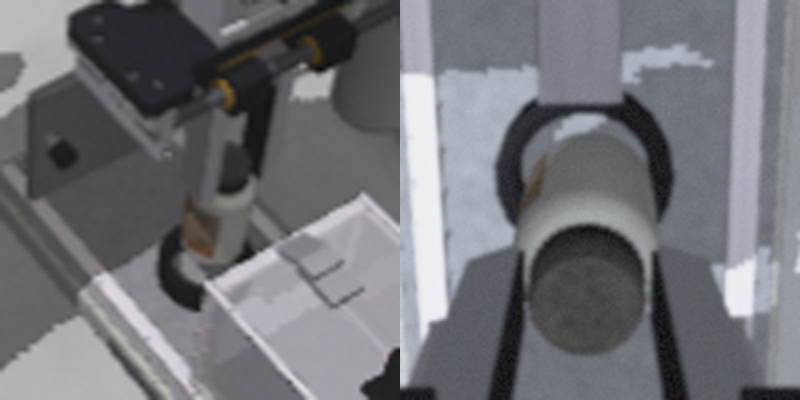

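Run:
```python
from h import *
d=load('w5'); s=env.state(); p=s['tool_pos']; Rm=R.from_quat(s['eef_rot']).as_matrix()
T=lambda q,z:(Rm.T@(onz(d,[q],z)[0]-p)*1000).round(1)
print('cap',T((324.6,248.8),p[2]-.0367+.078)); print('far outer rim-28',T((323.8,168.8),.048)-[28,0,0]); print('left/right',T((288.8,197),.048),T((358.8,197),.048))
print(p)
```

```text
cap [  4.4   0.7 -41.3]
far outer rim-28 [ 1.3  0.  46.3]
left/right [  7.4 -26.8  46.2] [ 7.3 26.8 46.3]
[0.57811224 0.01443297 0.09427332]
```

apply_moves:
  increments:
    - {"linear": [0,-0.003,0.02],"rotation": [0,0,0],"jaw": -0.5}
    - {"linear": [0,-0.003,0.04],"rotation": [0,0,0],"jaw": -0.5}
    - {"linear": [0,-0.003,0.055],"rotation": [0,0,0],"jaw": -0.5}
    - {"linear": [0,-0.003,0.065],"rotation": [0,0,0],"jaw": -0.5}
    - {"linear": [0,-0.003,0.07],"rotation": [0,0,0],"jaw": -0.5}
    - {"linear": [0,-0.003,0.07],"rotation": [0,0,0],"jaw": -0.5}

```text
t: 7.42
tool_pos: [0.5765, 0.014, 0.0785]
eef_rot: [0.669, 0.743, -0.0, -0.0]
force: [-0.3, -0.7, -0.3]
gripper_width: 0.305
finger_force: 10.9
```

apply_moves:
  increments:
    - {"linear": [0,0,0.015],"rotation": [0,0,0],"jaw": -0.5}
    - {"linear": [0,0,0.03],"rotation": [0,0,0],"jaw": -0.5}
    - {"linear": [0,0,0.045],"rotation": [0,0,0],"jaw": -0.5}
    - {"linear": [0,0,0.052],"rotation": [0,0,0],"jaw": -0.5}
    - {"linear": [0,0,0.052],"rotation": [0,0,0],"jaw": -0.5}

```text
t: 7.83
tool_pos: [0.5764, 0.0141, 0.0679]
eef_rot: [0.669, 0.743, -0.0, -0.0]
force: [0.8, -1.3, 0.4]
gripper_width: 0.3
finger_force: 10.9
```

apply_moves:
  increments:
    - {"linear": [0,0,0.005],"rotation": [0,0,0],"jaw": -0.2}
    - {"linear": [0,0,0.005],"rotation": [0,0,0],"jaw": 0.2}
    - {"linear": [0,0,0.005],"rotation": [0,0,0],"jaw": 0.3}
    - {"linear": [0,0,0.005],"rotation": [0,0,0],"jaw": 0.3}
    - {"linear": [0,0,0.005],"rotation": [0,0,0],"jaw": 0.3}
    - {"linear": [0,0,0.005],"rotation": [0,0,0],"jaw": 0.3}
    - {"linear": [0,0,0.005],"rotation": [0,0,0],"jaw": 0.3}
    - {"linear": [0,0,0.005],"rotation": [0,0,0],"jaw": 0.3}

```text
t: 8.5
tool_pos: [0.5766, 0.0141, 0.0674]
eef_rot: [0.669, 0.743, -0.0, 0.0]
force: [0.1, 0.4, -0.8]
gripper_width: 0.643
finger_force: 0.0
```

apply_moves:
  increments:
    - {"linear": [0,0,0],"rotation": [0,0,0],"jaw": 0.3}
    - {"linear": [0,0,-0.1],"rotation": [0,0,0],"jaw": 0.3}
    - {"linear": [0,0,-0.25],"rotation": [0,0,0],"jaw": 0.3}
    - {"linear": [0,0,-0.4],"rotation": [0,0,0],"jaw": 0.3}
    - {"linear": [0,0,-0.55],"rotation": [0,0,0],"jaw": 0.3}
    - {"linear": [0,0,-0.7],"rotation": [0,0,0],"jaw": 0.3}
    - {"linear": [0,0,-0.85],"rotation": [0,0,0],"jaw": 0.3}
    - {"linear": [0,0,-0.85],"rotation": [0,0,0],"jaw": 0.3}

```text
t: 9.17
tool_pos: [0.5788, 0.0138, 0.2429]
eef_rot: [0.669, 0.743, 0.003, 0.002]
force: [0.4, -0.3, 0.1]
gripper_width: 0.652
finger_force: 0.0
```

Run:
```python
from h import *
d=snap('wrist','w6'); e=snap('scene','s6');t=snap('top','t6');s=env.state(); p=s['tool_pos'];print(s['t'],p,s['force'],s['gripper_width'])
c=proj(e,[[.578,.018,.06]])[0].astype(int);f=proj(t,[[.578,-.05,.1]])[0].astype(int);w=proj(d,[[.578,.018,.06]])[0].astype(int);print(c,f,w)
C=lambda g,c,r:cv2.resize(cv2.imread(f'pics/{g}.png')[c[1]-r:c[1]+r,c[0]-r:c[0]+r],(265,265),interpolation=cv2.INTER_CUBIC)
w[1]=max(w[1],70)
cv2.imwrite('pics/c6.png',np.hstack([C('s6',c,45),C('t6',f,60),C('w6',w,70)]))
```

```text
9.3167 [0.57647022 0.01417452 0.23703247] [-0.35806707 -0.70622337 -0.22701878] 0.6502352457258709
[363 230] [385 169] [322 166]
```

View pics/c6.png

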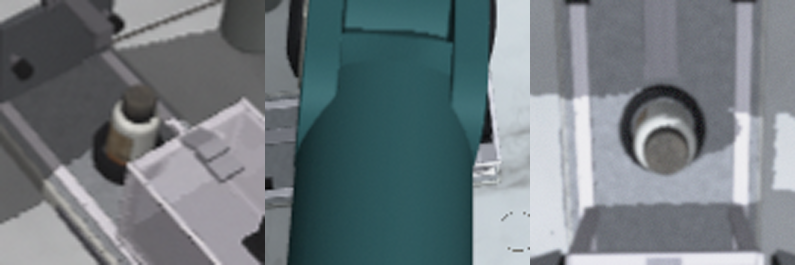

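The vial stands upright in the ring: cap at crop (665,150), ring at (663,127). The scene crop agrees, and the guard is still open. Next I go behind the fin with the fingers shut.

apply_moves:
  increments:
    - {"linear": [-0.2,0,0],"rotation": [0,0,0],"jaw": -1}
    - {"linear": [-0.4,0,0],"rotation": [0,0,0],"jaw": -1}
    - {"linear": [-0.6,0,0],"rotation": [0,0,0],"jaw": -1}
    - {"linear": [-0.8,0,0],"rotation": [0,0,0],"jaw": -1}
    - {"linear": [-0.97,0,0],"rotation": [0,0,0],"jaw": -1}
    - {"linear": [-0.97,0,0],"rotation": [0,0,0],"jaw": -1}
    - {"linear": [-0.97,0,0],"rotation": [0,0,0],"jaw": -1}
    - {"linear": [-0.97,0,0],"rotation": [0,0,0],"jaw": -1}
    - {"linear": [-0.97,0,0],"rotation": [0,0,0],"jaw": -1}
    - {"linear": [-0.97,0,0],"rotation": [0,0,0],"jaw": -1}

```text
t: 10.15
tool_pos: [0.5971, -0.1775, 0.237]
eef_rot: [0.668, 0.744, -0.0, -0.0]
force: [0.7, 0.5, 0.2]
gripper_width: 0.011
finger_force: 0.0
```

Run:
```python
from h import *
d=load('w6');print('cap',onz(d,[(323.3,175.2)],.108),'ring',onz(d,[(322.3,163)],.048))
t=snap('top','t7');w=snap('wrist','w7');s=env.state();print(s['tool_pos'],s['gripper_width'],s['joint_positions'].round(2))
# dark fin search in wrist picture
g=cv2.cvtColor(cv2.imread('pics/w7.png'),cv2.COLOR_BGR2GRAY)
q=proj(w,[[.588,-.128,.156],[.613,-.128,.156],[.563,-.128,.156]]);print(q)
m=(g<45).astype(np.uint8);n,l,st,c=cv2.connectedComponentsWithStats(m)
for i in range(1,n):
    if st[i,4]>150:print(st[i],c[i].round(0))
```

```text
cap [[0.57924013 0.01870768 0.108     ]] ring [[0.57808993 0.02051016 0.048     ]]
[ 0.5970999  -0.17785511  0.23733983] 0.003672667873224459 [-0.21  0.42  0.61  1.57 -0.25  1.23  0.55]
[[318.50577045 135.27225679]
 [348.30406311 138.45305204]
 [288.5598395  132.08582836]]
[304   0  42  14 342] [325.   6.]
[ 503   88  137   68 4495] [579. 116.]
[ 296  130   61   22 1145] [327. 141.]
[ 488  156  152   90 4278] [576. 192.]
[376 217  56  39 696] [405. 235.]
[321 233   8  74 348] [325. 275.]
[  331   257   190   134 11065] [386. 334.]
[ 214  285  105  115 8956] [274. 340.]
[549 320  80   7 224] [589. 322.]
```

Run:
```python
from h import *
w=load('w7');s=env.state();p=s['tool_pos'];Rm=R.from_quat(s['eef_rot']).as_matrix()
for z in(.156,.122):print(z,((onz(w,[(326,130),(326,152),(296,141),(357,141)],z)-p)@Rm).round(4).tolist())
print(Rm.T@(w['M'][:3,3]-p))
```

```text
0.156 [[0.0548, 0.0025, 0.0813], [0.0366, 0.0025, 0.0813], [0.0458, -0.0226, 0.0813], [0.0458, 0.0284, 0.0813]]
0.122 [[0.0521, 0.0026, 0.1153], [0.0316, 0.0026, 0.1153], [0.042, -0.0255, 0.1153], [0.0419, 0.0317, 0.1153]]
[ 0.0779815   0.00127527 -0.20333373]
```

apply_moves:
  increments:
    - {"linear": [0,0.014,0.1],"rotation": [0,0,0],"jaw": -1}
    - {"linear": [0,0.014,0.25],"rotation": [0,0,0],"jaw": -1}
    - {"linear": [0,0.014,0.38],"rotation": [0,0,0],"jaw": -1}
    - {"linear": [0,0.014,0.45],"rotation": [0,0,0],"jaw": -1}
    - {"linear": [0.03,0.014,0.45],"rotation": [0,0,0],"jaw": -1}
    - {"linear": [0.06,0.014,0.45],"rotation": [0,0,0],"jaw": -1}
    - {"linear": [0.09,0.014,0.45],"rotation": [0,0,0],"jaw": -1}
    - {"linear": [0.1,0.014,0.45],"rotation": [0,0,0],"jaw": -1}
    - {"linear": [0.1,0.014,0.45],"rotation": [0,0,0],"jaw": -1}

```text
t: 11.0
tool_pos: [0.5983, -0.1576, 0.1486]
eef_rot: [0.669, 0.744, 0.001, 0.001]
force: [-0.3, 0.5, -0.1]
gripper_width: 0.003
finger_force: 0.0
```

apply_moves:
  increments:
    - {"linear": [0.008,0,0],"rotation": [0,0,0],"jaw": -1}
    - {"linear": [0.016,0,0],"rotation": [0,0,0],"jaw": -1}
    - {"linear": [0.024,0,0],"rotation": [0,0,0],"jaw": -1}
    - {"linear": [0.032,0,0],"rotation": [0,0,0],"jaw": -1}
    - {"linear": [0.04,0,0],"rotation": [0,0,0],"jaw": -1}
    - {"linear": [0.048,0,0],"rotation": [0,0,0],"jaw": -1}
    - {"linear": [0.056,0,0],"rotation": [0,0,0],"jaw": -1}
    - {"linear": [0.064,0,0],"rotation": [0,0,0],"jaw": -1}
    - {"linear": [0.072,0,0],"rotation": [0,0,0],"jaw": -1}
    - {"linear": [0.08,0,0],"rotation": [0,0,0],"jaw": -1}

```text
t: 11.83
tool_pos: [0.5959, -0.1426, 0.1474]
eef_rot: [0.669, 0.743, -0.0, 0.0]
force: [-1.4, -0.3, 0.5]
gripper_width: 0.001
finger_force: 0.0
```

apply_moves:
  increments:
    - {"linear": [0.01,0,0],"rotation": [0,0,0],"jaw": -1}
    - {"linear": [0.02,0,0],"rotation": [0,0,0],"jaw": -1}
    - {"linear": [0.03,0,0],"rotation": [0,0,0],"jaw": -1}
    - {"linear": [0.04,0,0],"rotation": [0,0,0],"jaw": -1}
    - {"linear": [0.05,0,0],"rotation": [0,0,0],"jaw": -1}
    - {"linear": [0.06,0,0],"rotation": [0,0,0],"jaw": -1}
    - {"linear": [0.07,0,0],"rotation": [0,0,0],"jaw": -1}
    - {"linear": [0.08,0,0],"rotation": [0,0,0],"jaw": -1}
    - {"linear": [0.09,0,0],"rotation": [0,0,0],"jaw": -1}
    - {"linear": [0.1,0,0],"rotation": [0,0,0],"jaw": -1}

```text
t: 12.67
tool_pos: [0.5939, -0.1227, 0.1474]
eef_rot: [0.669, 0.743, -0.0, 0.0]
force: [0.2, 0.0, -0.8]
gripper_width: -0.002
finger_force: 0.0
```

Run:
```python
from h import *
w=snap('wrist','w8');s=env.state();p=s['tool_pos'];Rm=R.from_quat(s['eef_rot']).as_matrix();print(p,s['force'])
g=cv2.cvtColor(cv2.imread('pics/w8.png'),cv2.COLOR_BGR2GRAY)
m=(g<45).astype(np.uint8);n,l,st,c=cv2.connectedComponentsWithStats(m)
for i in range(1,n):
    if st[i,4]>150 and st[i,0]<400:print(st[i],c[i].round(0))
print('tips',proj(w,[p+Rm@[0,0,.014],p+Rm@[.008,0,.014],p+Rm@[.008,0.012,.014]]))
```

```text
[ 0.59388997 -0.12222367  0.14738454] [0.52987628 1.29284669 0.13722161]
[ 288    0   67   58 1034] [320.  33.]
[ 283  218   81  114 2165] [322. 242.]
[   16   285   308   115 10619] [254. 340.]
[  332   285   305   115 13616] [409. 341.]
tips [[322.87011903 218.94404897]
 [322.83213738 207.74089503]
 [340.62782715 207.70705674]]
```

Run:
```python
from h import *
w=load('w8');s=env.state();p=s['tool_pos'];Rm=R.from_quat(s['eef_rot']).as_matrix()
g=cv2.cvtColor(cv2.imread('pics/w8.png'),cv2.COLOR_BGR2GRAY)
for z in (.156,.122):print(((onz(w,[(283,225),(364,225),(323,218),(323,240),(323,250)],z)-p)@Rm).round(4).tolist())
print(g[205:300:3,300],g[205:300:3,323],g[225,270:380:4])
```

```text
[[0.0042, -0.0243, -0.0086], [0.0041, 0.0253, -0.0086], [0.0087, 0.0002, -0.0086], [-0.0058, 0.0002, -0.0086], [-0.0126, 0.0001, -0.0086]]
[[-0.0086, -0.0288, 0.0254], [-0.0087, 0.0295, 0.0254], [-0.0033, 0.0, 0.0254], [-0.0203, -0.0, 0.0254], [-0.0283, -0.0, 0.0254]]
[166 168 166 145 103  29  36  24  17  19  13  27  43  53  64  68  73  73
  75  77  75  74  73  75  72  75  70  19  29  25  26  14] [170 166 164 146  94  25  22  12  29  32  25  29  24  14  26  28  20  17
  52  49  52  52  53  51  50  46  43  45  42  46  46  46] [150 152 149  59  26  29  21  20  27  15  24  26  22   9  25  23  21  24
  23  21  15  16  23  14 133 148 148 149]
```

apply_moves:
  increments:
    - {"linear": [0.01,0,0],"rotation": [0,0,0],"jaw": -1}
    - {"linear": [0.02,0,0],"rotation": [0,0,0],"jaw": -1}
    - {"linear": [0.03,0,0],"rotation": [0,0,0],"jaw": -1}
    - {"linear": [0.04,0,0],"rotation": [0,0,0],"jaw": -1}
    - {"linear": [0.05,0,0],"rotation": [0,0,0],"jaw": -1}
    - {"linear": [0.06,0,0],"rotation": [0,0,0],"jaw": -1}
    - {"linear": [0.07,0,0],"rotation": [0,0,0],"jaw": -1}
    - {"linear": [0.08,0,0],"rotation": [0,0,0],"jaw": -1}
    - {"linear": [0.09,0,0],"rotation": [0,0,0],"jaw": -1}
    - {"linear": [0.1,0,0],"rotation": [0,0,0],"jaw": -1}

```text
t: 13.55
tool_pos: [0.5918, -0.1028, 0.1474]
eef_rot: [0.669, 0.743, -0.0, 0.0]
force: [-0.9, -0.2, 0.4]
gripper_width: 0.006
finger_force: 0.0
```

```bash
cat >> h.py <<'E'
def fin(name):
    w=snap('wrist',name);s=env.state();p=s['tool_pos'];Rm=R.from_quat(s['eef_rot']).as_matrix()
    g=cv2.cvtColor(cv2.imread(f'pics/{name}.png'),cv2.COLOR_BGR2GRAY)
    r=[int(np.argmax(g[190:260,c]<60))+190 for c in(292,300,308,340,348,356)]
    q=onz(w,[(323,np.median(r))],.156)[0]
    print(s['t'],p,s['force'],r,'fin front tool x mm',((Rm.T@(q-p))*1000).round(1),'front rel ring along slide mm',(q-[.578,.0186,0])@[-.108,.994,0]*1000)
E
python3 -c "
from h import *
fin('w9')"
```

```text
13.6 [ 0.59180184 -0.102338    0.14736457] [-0.3873994   0.41837544 -0.54066618] [245, 245, 190, 190, 190, 244] fin front tool x mm [ 9.3  0.2 -8.6] front rel ring along slide mm -112.37983256418592
```

Run:
```python
from h import *
for n in('w8','w9'):
    g=cv2.cvtColor(cv2.imread(f'pics/{n}.png'),cv2.COLOR_BGR2GRAY)
    print(n);
    for r in range(176,300,6):print(r,*(f'{v:3d}' for v in g[r,264:384:5]))
w=load('w9');s=env.state();p=s['tool_pos'];Rm=R.from_quat(s['eef_rot']).as_matrix();print(w['mtx'])
print(proj(w,[p+Rm@np.array(v) for v in ([0,0,.014],[.008,-.012,.014],[.008,-.012,-.03],[-.008,-.012,-.03])]).round(0).tolist())
```

```text
w8
176 155 149 174 171 171 169 170 171 168 172 170 167 168 167 168 169 172 169 167 169 167 168 175 155
182 150 155 176 169 168 170 168 168 170 169 167 168 171 170 165 171 171 166 167 166 167 162 177 157
188 149 156 178 168 169 166 170 167 169 165 169 170 167 169 170 169 167 171 166 169 168 165 175 155
194 148 151 176 166 167 167 166 171 167 168 169 170 168 170 169 170 169 170 165 167 166 166 171 154
200 147 153 179 170 170 167 170 167 167 170 167 169 169 170 166 169 168 164 166 167 168 166 169 151
206 148 154 178 167 172 169 170 169 170 167 166 167 167 168 171 167 167 166 167 165 165 166 168 155
212 149 152 178 164 164 161 164 160 159 163 159 162 158 160 158 156 154 157 156 156 157 155 165 155
218 148 141 151 146  73  73  63  66  60  56  58  53  49  52  47  40  41  41  35  39  75 147 149 145
224 144 143 150 145  27  29  22  30  27  17  30  20  23  23  24  12   9  19  20  17  62 149 151 147
230 137 149 149 147  35  12  18  17   8  33  66  74  24  74  74  42  21  16  20  13  81 147 153 149
236 137 150 149 148  29  14  14   8  79  78  76  71  21  70  72  75  74  28  12  16  83 151 148 1
[... 2597 characters left out ...]
 148 150
272 164 161 164 165 118  28  35  73  78  78  76  74  24  58  77  74  76  75  72  32 181 181 181 184
278 182 182 177 177 132  31  56  75  73  76  73  71  18  56  74  75  77  76  76  36 184 186 187 181
284 123 118 113 110 107  25  58  53  59  60  61  69  31  54  53  58  58  55  59  65 136 137 138 137
290  23  23  29  15  34  24  14  19  31  19  28  63  76  53  29  26  24  14  16  21  24  15  27  31
296  17  24  21  21  28  29  28  21  13  28  21  61  70  45  20  25  21  23  31  23  17  27  28  17
[[338.29407143   0.         324.72626252]
 [  0.         338.29407143 195.43996447]
 [  0.           0.           1.        ]]
[[323.0, 219.0], [305.0, 208.0], [301.0, 232.0], [301.0, 259.0]]
```

The fingertips occlude the fin and no force shows. They are passing over it, so they sit higher than the nominal tip offset, which also explains the grip at the vial's shoulder. I'll back off and come in lower.

apply_moves:
  increments:
    - {"linear": [-0.1,0,0],"rotation": [0,0,0],"jaw": -1}
    - {"linear": [-0.2,0,0],"rotation": [0,0,0],"jaw": -1}
    - {"linear": [-0.3,0,0],"rotation": [0,0,0],"jaw": -1}
    - {"linear": [-0.4,0,0],"rotation": [0,0,0],"jaw": -1}
    - {"linear": [-0.4,0,0],"rotation": [0,0,0],"jaw": -1}
    - {"linear": [-0.4,0,0.05],"rotation": [0,0,0],"jaw": -1}
    - {"linear": [-0.4,0,0.1],"rotation": [0,0,0],"jaw": -1}
    - {"linear": [-0.4,0,0.16],"rotation": [0,0,0],"jaw": -1}
    - {"linear": [-0.4,0,0.16],"rotation": [0,0,0],"jaw": -1}
    - {"linear": [-0.4,0,0.16],"rotation": [0,0,0],"jaw": -1}

```text
t: 14.43
tool_pos: [0.5997, -0.1817, 0.1143]
eef_rot: [0.669, 0.743, -0.0, -0.001]
force: [0.7, 0.5, 1.1]
gripper_width: 0.007
finger_force: 0.0
```

Run:
```python
from h import *
n='w10';w=snap('wrist',n);s=env.state();p=s['tool_pos'];Rm=R.from_quat(s['eef_rot']).as_matrix();print(p,s['force'])
g=cv2.cvtColor(cv2.imread(f'pics/{n}.png'),cv2.COLOR_BGR2GRAY)
for r in range(120,300,6):print(r,*(f'{v:3d}' for v in g[r,254:394:6]))
print(proj(w,[p+Rm@np.array(v) for v in ([.008,-.012,.014],[.008,-.012,-.02])]),onz(w,[(270,200)],.156))
```

```text
[ 0.60006872 -0.1820315   0.11504479] [-0.06147186  0.53810823  0.39513424]
120 163 168 194 183 182 186 181 184 187 184 181 181 184 183 181 182 179 180 177 181 179 179 173 167
126 163 171 196 182 185 181 182 182 182 182 181 182 182 181 181 182 181 179 180 178 180 180 170 167
132 164 168 190 183 183 183 181 182 183 185 181 184 180 182 181 186 182 183 181 182 179 180 168 169
138 161 169 195 148 124 123 123 123 118 115 111 112 110 104 107 107 104  93  88  85  95 181 167 167
144 161 169 197  53  40  38  41  42  41  30  44  38  39  39  43  40  40  34  36  39  49 182 170 162
150 165 168 198  65  38  13  18   8  17  19  11  15  19  15  25  23  19  13  22   9  50 186 167 167
156 161 167 196  77  24  27  32  12  24  23  19  22  28  26  26  24  24  21  24  26  54 185 167 164
162 165 152 159  79  35  41  44  41  46  40  44  38  38  39  36  40  38  43  41  38  58 156 151 159
168 152 157 173  91  43  37  36  35  42  39  42  42  43  41  39  30  35  37  33  33  69 157 156 155
174 154 169 166 112  30  33  38  37  31  27  31  31  33  29  32  32  36  31  35  33  93 156 160 154
180 171 170 173 174 168 
[... 1374 characters left out ...]
9
264 192 190 189 163 157 157 145 127  82  83  78  77  54  82  78  82  81 203 203 202 204 202 168  41
270 196 195 192 173 163 155 158 104  81  81  82  76  59  81  86  81  81 159 186 206 202 205  44  43
276 195 192 191 177 177 157 156  81  80  82  81  67  39  80  84  81  81 117 128 133 188 194  40  51
282 188 192 192 168 173 162 158  81  83  78  82  66  32  79  82  76  78 100 133 138 132 166  37  63
288  29  29  20  19  21  21  21  26  27  15  21  63  37  49  31  29  31  20  18   9  22  26  28  25
294  13  23  31  20  29  26  28  23  16  22  36  63  29  46  31  23  25  22  12  29  21  30  27  28
[[305.50193959 209.25988415]
 [302.25409842 227.44100664]] [[ 0.57071174 -0.15434264  0.156     ]]
```

apply_moves:
  increments:
    - {"linear": [0.02,0,0],"rotation": [0,0,0],"jaw": -1}
    - {"linear": [0.04,0,0],"rotation": [0,0,0],"jaw": -1}
    - {"linear": [0.06,0,0],"rotation": [0,0,0],"jaw": -1}
    - {"linear": [0.08,0,0],"rotation": [0,0,0],"jaw": -1}
    - {"linear": [0.1,0,0],"rotation": [0,0,0],"jaw": -1}
    - {"linear": [0.12,0,0],"rotation": [0,0,0],"jaw": -1}
    - {"linear": [0.13,0,0],"rotation": [0,0,0],"jaw": -1}
    - {"linear": [0.14,0,0],"rotation": [0,0,0],"jaw": -1}
    - {"linear": [0.15,0,0],"rotation": [0,0,0],"jaw": -1}
    - {"linear": [0.16,0,0],"rotation": [0,0,0],"jaw": -1}

```text
t: 15.32
tool_pos: [0.5968, -0.1507, 0.1154]
eef_rot: [0.669, 0.743, -0.0, 0.0]
force: [0.4, -0.4, -0.6]
gripper_width: 0.007
finger_force: 0.0
```

apply_moves:
  increments:
    - {"linear": [0.01,0,0],"rotation": [0,0,0],"jaw": -1}
    - {"linear": [0.02,0,0],"rotation": [0,0,0],"jaw": -1}
    - {"linear": [0.03,0,0],"rotation": [0,0,0],"jaw": -1}
    - {"linear": [0.04,0,0],"rotation": [0,0,0],"jaw": -1}
    - {"linear": [0.05,0,0],"rotation": [0,0,0],"jaw": -1}

```text
t: 15.73
tool_pos: [0.5957, -0.1408, 0.1154]
eef_rot: [0.669, 0.743, -0.0, 0.0]
force: [-0.2, -2.5, 0.4]
gripper_width: 0.003
finger_force: 1.3
```

apply_moves:
  increments:
    - {"linear": [0.01,0,0],"rotation": [0,0,0],"jaw": -1}
    - {"linear": [0.02,0,0],"rotation": [0,0,0],"jaw": -1}
    - {"linear": [0.03,0,0],"rotation": [0,0,0],"jaw": -1}
    - {"linear": [0.04,0,0],"rotation": [0,0,0],"jaw": -1}
    - {"linear": [0.05,0,0],"rotation": [0,0,0],"jaw": -1}

```text
t: 16.15
tool_pos: [0.5946, -0.1307, 0.1154]
eef_rot: [0.669, 0.743, -0.0, -0.0]
force: [-1.4, -3.4, 1.1]
gripper_width: 0.001
finger_force: 1.3
```

apply_moves:
  increments:
    - {"linear": [0.015,0,0],"rotation": [0,0,0],"jaw": -1}
    - {"linear": [0.03,0,0],"rotation": [0,0,0],"jaw": -1}
    - {"linear": [0.045,0,0],"rotation": [0,0,0],"jaw": -1}
    - {"linear": [0.06,0,0],"rotation": [0,0,0],"jaw": -1}
    - {"linear": [0.075,0,0],"rotation": [0,0,0],"jaw": -1}
    - {"linear": [0.09,0,0],"rotation": [0,0,0],"jaw": -1}
    - {"linear": [0.105,0,0],"rotation": [0,0,0],"jaw": -1}
    - {"linear": [0.12,0,0],"rotation": [0,0,0],"jaw": -1}
    - {"linear": [0.135,0,0],"rotation": [0,0,0],"jaw": -1}
    - {"linear": [0.15,0,0],"rotation": [0,0,0],"jaw": -1}

```text
t: 16.98
tool_pos: [0.5915, -0.1007, 0.1154]
eef_rot: [0.669, 0.743, -0.0, 0.0]
force: [-2.3, -2.5, -0.5]
gripper_width: 0.004
finger_force: 1.3
```

apply_moves:
  increments:
    - {"linear": [0.015,0,0],"rotation": [0,0,0],"jaw": -1}
    - {"linear": [0.03,0,0],"rotation": [0,0,0],"jaw": -1}
    - {"linear": [0.045,0,0],"rotation": [0,0,0],"jaw": -1}
    - {"linear": [0.06,0,0],"rotation": [0,0,0],"jaw": -1}
    - {"linear": [0.075,0,0],"rotation": [0,0,0],"jaw": -1}
    - {"linear": [0.09,0,0],"rotation": [0,0,0],"jaw": -1}
    - {"linear": [0.105,0,0],"rotation": [0,0,0],"jaw": -1}
    - {"linear": [0.12,0,0],"rotation": [0,0,0],"jaw": -1}
    - {"linear": [0.135,0,0],"rotation": [0,0,0],"jaw": -1}
    - {"linear": [0.15,0,0],"rotation": [0,0,0],"jaw": -1}

```text
t: 17.82
tool_pos: [0.5884, -0.0709, 0.1154]
eef_rot: [0.669, 0.743, -0.0, 0.0]
force: [-1.6, -2.3, 0.9]
gripper_width: 0.006
finger_force: 1.3
```

Run:
```python
from h import *
n='w11';w=snap('wrist',n);s=env.state();p=s['tool_pos'];Rm=R.from_quat(s['eef_rot']).as_matrix();print(s['t'],p,s['force'])
g=cv2.cvtColor(cv2.imread(f'pics/{n}.png'),cv2.COLOR_BGR2GRAY)
for r in range(100,290,8):print(r,*(f'{v:3d}' for v in g[r,254:394:7]))
```

```text
17.8667 [ 0.58844371 -0.07016646  0.11537277] [-0.81341614 -1.89210234  0.26935242]
100 157 189 177 171 175 157 154 168 168 153 110 109 151 170 154 173 170 172 185 161
108 159 185 176 176 175 176 151 173 170 169 149 110 139 152 173 172 171 173 184 162
116 158 179 175 174 172 178 175 169 163 163 165 163 135 170 173 172 173 171 183 158
124 160 173 176 174 172 172 173 171 173 174 174 171 173 173 172 171 173 169 181 158
132 157 168 173 172 172 174 174 174 174 175 173 170 174 177 174 174 170 173 184 159
140 157 160 173 173 173 171 176 172 177 175 174 169 175 174 171 169 170 173 185 160
148 153 156 174 175 175 174 173 173 174 174 172 175 174 174 174 173 171 171 181 157
156 152 157 175 171 174 172 173 173 175 177 173 173 176 171 173 174 173 175 177 157
164 153 160 174 173 176 174 173 173 174 171 175 175 173 175 173 171 173 172 178 160
172 152 158 176 175 175 175 174 173 173 173 173 172 170 174 176 172 173 170 174 160
180 150 157 174 172 174 174 173 175 174 173 172 175 173 172 174 173 174 171 173 161
188 151 159 180 174 170 177 172 173 171 171 172 174 174 172 174 172 170 169 167 160
196 154 
[... 299 characters left out ...]
  37  29  30  26 146 152 147
228 154 158 159  24  17  20  16  23  16  26  27  24  28  28  23  34  16 166 174 170
236 184 195 202 129  56  50  51  37  36  40  32  42  38  42  75  91 129 154 197 150
244 165 175 207 149 146 144 143  74  73  74  72  76  75  73 148 143 146 138 210 139
252 171 160 207 141 140 132 141  76  78  82  69  78  75  81 140 142 148 143 208 141
260 178 155 210 140 144 146 139  79  73  77  69  75  81  78 105 143 151 139 210 137
268 169 143 210 144 150 147 107  75  77  81  68  75  75  76  83 144 143 149 207 140
276 171 145 209 117 144 143  78  79  79  80  69  76  80  77  80 147 147 144 210 138
284 125 105 156  98 108 104  62  58  62  58  70  72  63  58  61 107 105 119 156 109
```

apply_moves:
  increments:
    - {"linear": [0.012,0,0],"rotation": [0,0,0],"jaw": -1}
    - {"linear": [0.024,0,0],"rotation": [0,0,0],"jaw": -1}
    - {"linear": [0.036,0,0],"rotation": [0,0,0],"jaw": -1}
    - {"linear": [0.048,0,0],"rotation": [0,0,0],"jaw": -1}
    - {"linear": [0.06,0,0],"rotation": [0,0,0],"jaw": -1}
    - {"linear": [0.07,0,0],"rotation": [0,0,0],"jaw": -1}

```text
t: 18.37
tool_pos: [0.587, -0.0569, 0.1154]
eef_rot: [0.669, 0.743, -0.0, 0.0]
force: [-1.8, -2.2, -0.2]
gripper_width: 0.003
finger_force: 1.3
```

apply_moves:
  increments:
    - {"linear": [0.008,0,0],"rotation": [0,0,0],"jaw": -1}
    - {"linear": [0.016,0,0],"rotation": [0,0,0],"jaw": -1}
    - {"linear": [0.024,0,0],"rotation": [0,0,0],"jaw": -1}
    - {"linear": [0.032,0,0],"rotation": [0,0,0],"jaw": -1}
    - {"linear": [0.04,0,0],"rotation": [0,0,0],"jaw": -1}
    - {"linear": [0.05,0,0],"rotation": [0,0,0],"jaw": -1}

```text
t: 18.87
tool_pos: [0.5859, -0.0476, 0.1154]
eef_rot: [0.669, 0.743, -0.0, 0.0]
force: [-1.6, -4.7, -0.5]
gripper_width: 0.003
finger_force: 2.4
```

apply_moves:
  increments:
    - {"linear": [0.008,0,0],"rotation": [0,0,0],"jaw": -1}
    - {"linear": [0.016,0,0],"rotation": [0,0,0],"jaw": -1}
    - {"linear": [0.024,0,0],"rotation": [0,0,0],"jaw": -1}

```text
t: 19.12
tool_pos: [0.5853, -0.0428, 0.1154]
eef_rot: [0.669, 0.743, -0.0, 0.0]
force: [-0.9, -5.3, -0.2]
gripper_width: 0.004
finger_force: 2.6
```

apply_moves:
  increments:
    - {"linear": [0.008,0,0],"rotation": [0,0,0],"jaw": -1}
    - {"linear": [0.016,0,0],"rotation": [0,0,0],"jaw": -1}
    - {"linear": [0.024,0,0],"rotation": [0,0,0],"jaw": -1}
    - {"linear": [0.032,0,0],"rotation": [0,0,0],"jaw": -1}

```text
t: 19.45
tool_pos: [0.5846, -0.0366, 0.1154]
eef_rot: [0.669, 0.743, -0.0, 0.0]
force: [-2.2, -5.8, -0.2]
gripper_width: 0.004
finger_force: 2.9
```

apply_moves:
  increments:
    - {"linear": [0.008,0,0],"rotation": [0,0,0],"jaw": -1}
    - {"linear": [0.016,0,0],"rotation": [0,0,0],"jaw": -1}
    - {"linear": [0.024,0,0],"rotation": [0,0,0],"jaw": -1}

```text
t: 19.7
tool_pos: [0.5841, -0.0316, 0.1154]
eef_rot: [0.669, 0.743, -0.0, 0.0]
force: [-3.3, -4.9, -0.5]
gripper_width: 0.005
finger_force: 2.3
```

apply_moves:
  increments:
    - {"linear": [0.006,0,0],"rotation": [0,0,0],"jaw": -1}
    - {"linear": [0.012,0,0],"rotation": [0,0,0],"jaw": -1}

```text
t: 19.87
tool_pos: [0.5838, -0.0292, 0.1154]
eef_rot: [0.669, 0.743, -0.0, 0.0]
force: [-1.6, -4.7, 0.5]
gripper_width: 0.006
finger_force: 2.4
```

apply_moves:
  increments:
    - {"linear": [0.006,0,0],"rotation": [0,0,0],"jaw": -1}
    - {"linear": [0.012,0,0],"rotation": [0,0,0],"jaw": -1}

```text
t: 20.03
tool_pos: [0.5835, -0.0268, 0.1154]
eef_rot: [0.669, 0.743, -0.0, -0.0]
force: [-2.6, -5.4, 1.7]
gripper_width: 0.006
finger_force: 2.1
```

apply_moves:
  increments:
    - {"linear": [0.005,0,0],"rotation": [0,0,0],"jaw": -1}
    - {"linear": [0.01,0,0],"rotation": [0,0,0],"jaw": -1}

```text
t: 20.2
tool_pos: [0.5833, -0.0247, 0.1154]
eef_rot: [0.669, 0.743, -0.0, -0.0]
force: [-2.8, -4.0, 1.4]
gripper_width: 0.006
finger_force: 2.1
```

apply_moves:
  increments:
    - {"linear": [0.005,0,0],"rotation": [0,0,0],"jaw": -1}
    - {"linear": [0.005,0,0],"rotation": [0,0,0],"jaw": -1}

```text
t: 20.37
tool_pos: [0.5832, -0.0235, 0.1154]
eef_rot: [0.669, 0.743, -0.0, -0.0]
force: [-2.5, -2.7, 0.5]
gripper_width: 0.006
finger_force: 1.5
```

apply_moves:
  increments:
    - {"linear": [0.005,0,0],"rotation": [0,0,0],"jaw": -1}
    - {"linear": [0.005,0,0],"rotation": [0,0,0],"jaw": -1}

```text
t: 20.53
tool_pos: [0.5832, -0.0226, 0.1154]
eef_rot: [0.669, 0.743, -0.0, -0.0]
force: [-2.6, -3.7, 0.4]
gripper_width: 0.006
finger_force: 1.7
```

apply_moves:
  increments:
    - {"linear": [0.005,0,0],"rotation": [0,0,0],"jaw": -1}
    - {"linear": [0.008,0,0],"rotation": [0,0,0],"jaw": -1}

```text
t: 20.7
tool_pos: [0.5831, -0.0211, 0.1154]
eef_rot: [0.669, 0.743, -0.0, 0.0]
force: [-2.8, -4.0, 0.2]
gripper_width: 0.004
finger_force: 2.1
```

apply_moves:
  increments:
    - {"linear": [0.005,0,0],"rotation": [0,0,0],"jaw": -1}
    - {"linear": [0.005,0,0],"rotation": [0,0,0],"jaw": -1}

```text
t: 20.87
tool_pos: [0.5829, -0.0202, 0.1154]
eef_rot: [0.669, 0.743, -0.0, 0.0]
force: [-1.6, -3.8, 0.1]
gripper_width: 0.004
finger_force: 2.1
```

apply_moves:
  increments:
    - {"linear": [0.005,0,0],"rotation": [0,0,0],"jaw": -1}
    - {"linear": [0.005,0,0],"rotation": [0,0,0],"jaw": -1}

```text
t: 21.03
tool_pos: [0.5828, -0.0195, 0.1153]
eef_rot: [0.669, 0.743, -0.0, 0.0]
force: [-2.9, -6.8, -0.2]
gripper_width: 0.008
finger_force: 3.0
```

apply_moves:
  increments:
    - {"linear": [0.005,0,0],"rotation": [0,0,0],"jaw": -1}
    - {"linear": [0.005,0,0],"rotation": [0,0,0],"jaw": -1}

```text
t: 21.2
tool_pos: [0.5828, -0.0189, 0.1154]
eef_rot: [0.669, 0.743, -0.0, 0.0]
force: [-2.5, -8.0, -0.6]
gripper_width: 0.003
finger_force: 3.7
```

apply_moves:
  increments:
    - {"linear": [0.005,0,0],"rotation": [0,0,0],"jaw": -1}
    - {"linear": [0.005,0,0],"rotation": [0,0,0],"jaw": -1}

```text
t: 21.37
tool_pos: [0.5827, -0.0182, 0.1154]
eef_rot: [0.669, 0.743, -0.0, 0.0]
force: [-1.4, -8.2, -1.1]
gripper_width: 0.008
finger_force: 4.4
```

apply_moves:
  increments:
    - {"linear": [0.004,0,0],"rotation": [0,0,0],"jaw": -1}
    - {"linear": [0.004,0,0],"rotation": [0,0,0],"jaw": -1}

```text
t: 21.53
tool_pos: [0.5826, -0.0176, 0.1154]
eef_rot: [0.669, 0.743, -0.001, 0.001]
force: [-1.4, -9.6, -0.6]
gripper_width: 0.006
finger_force: 5.0
```

apply_moves:
  increments:
    - {"linear": [0.005,0,0],"rotation": [0,0,0],"jaw": -1}
    - {"linear": [0.005,0,0],"rotation": [0,0,0],"jaw": -1}

```text
t: 21.7
tool_pos: [0.5825, -0.0168, 0.1154]
eef_rot: [0.67, 0.743, -0.001, 0.001]
force: [-1.9, -10.5, -1.0]
gripper_width: 0.007
finger_force: 5.3
```

apply_moves:
  increments:
    - {"linear": [0.005,0,0],"rotation": [0,0,0],"jaw": -1}
    - {"linear": [0.005,0,0],"rotation": [0,0,0],"jaw": -1}

```text
t: 21.87
tool_pos: [0.5825, -0.0161, 0.1154]
eef_rot: [0.67, 0.743, -0.001, 0.001]
force: [-1.6, -12.1, -0.6]
gripper_width: 0.01
finger_force: 6.2
```

apply_moves:
  increments:
    - {"linear": [0.005,0,0],"rotation": [0,0,0],"jaw": -1}
    - {"linear": [0.005,0,0],"rotation": [0,0,0],"jaw": -1}

```text
t: 22.03
tool_pos: [0.5823, -0.0154, 0.1154]
eef_rot: [0.67, 0.743, -0.001, 0.001]
force: [-1.3, -14.1, -1.1]
gripper_width: 0.004
finger_force: 6.9
```

apply_moves:
  increments:
    - {"linear": [0.004,0,0],"rotation": [0,0,0],"jaw": -1}
    - {"linear": [0.004,0,0],"rotation": [0,0,0],"jaw": -1}
    - {"linear": [0.004,0,0],"rotation": [0,0,0],"jaw": -1}

```text
t: 22.28
tool_pos: [0.5823, -0.015, 0.1154]
eef_rot: [0.67, 0.743, -0.001, 0.001]
force: [-1.4, -15.1, -1.9]
gripper_width: 0.008
finger_force: 7.6
```

Run:
```python
from h import *
snap('wrist','w12');snap('scene','s12');print(env.state()['force'],env.state()['tool_pos'],env.state()['finger_force'])
```

```text
[  0.04901542 -14.86524092  -1.88731861] [ 0.58229637 -0.01491392  0.115413  ] 7.54219651222229
```

apply_moves:
  increments:
    - {"linear": [-0.007,0,0],"rotation": [0,0,0],"jaw": -1}
    - {"linear": [-0.014,0,0],"rotation": [0,0,0],"jaw": -1}
    - {"linear": [-0.014,0,0],"rotation": [0,0,0],"jaw": -1}

```text
t: 22.63
tool_pos: [0.5825, -0.0165, 0.1154]
eef_rot: [0.669, 0.743, -0.0, 0.0]
force: [-2.2, -8.7, -0.1]
gripper_width: 0.008
finger_force: 4.6
```

apply_moves:
  increments:
    - {"linear": [-0.007,0,0],"rotation": [0,0,0],"jaw": -1}
    - {"linear": [-0.007,0,0],"rotation": [0,0,0],"jaw": -1}
    - {"linear": [-0.007,0,0],"rotation": [0,0,0],"jaw": -1}

```text
t: 22.88
tool_pos: [0.5828, -0.0169, 0.1154]
eef_rot: [0.669, 0.743, -0.0, 0.0]
force: [-1.7, -6.6, -0.7]
gripper_width: 0.005
finger_force: 2.8
```

apply_moves:
  increments:
    - {"linear": [-0.007,0,0],"rotation": [0,0,0],"jaw": -1}
    - {"linear": [-0.007,0,0],"rotation": [0,0,0],"jaw": -1}
    - {"linear": [-0.007,0,0],"rotation": [0,0,0],"jaw": -1}

```text
t: 23.13
tool_pos: [0.5831, -0.0174, 0.1155]
eef_rot: [0.669, 0.743, 0.0, -0.0]
force: [-0.6, -0.3, -0.3]
gripper_width: 0.005
finger_force: 0.0
```

apply_moves:
  increments:
    - {"linear": [-0.03,0,0],"rotation": [0,0,0],"jaw": -1}
    - {"linear": [-0.08,0,0],"rotation": [0,0,0],"jaw": -1}
    - {"linear": [-0.15,0,-0.1],"rotation": [0,0,0],"jaw": -1}
    - {"linear": [-0.2,0,-0.3],"rotation": [0,0,0],"jaw": -1}
    - {"linear": [-0.2,0,-0.5],"rotation": [0,0,0],"jaw": -1}
    - {"linear": [-0.2,0,-0.6],"rotation": [0,0,0],"jaw": -1}
    - {"linear": [-0.2,0,-0.6],"rotation": [0,0,0],"jaw": -1}
    - {"linear": [-0.2,0,-0.6],"rotation": [0,0,0],"jaw": -1}

```text
t: 23.8
tool_pos: [0.5875, -0.0587, 0.2363]
eef_rot: [0.669, 0.743, 0.001, 0.001]
force: [0.2, 0.3, -0.3]
gripper_width: 0.003
finger_force: 0.0
```

Run:
```python
from h import *
n='w13';w=snap('wrist',n);s=env.state();p=s['tool_pos'];Rm=R.from_quat(s['eef_rot']).as_matrix();print(s['t'],p,s['force'])
def finfront(n,w):
    g=cv2.cvtColor(cv2.imread(f'pics/{n}.png'),cv2.COLOR_BGR2GRAY); m=(g<50).astype(np.uint8);k,l,st,c=cv2.connectedComponentsWithStats(m)
    for i in range(1,k):
        if st[i,4]>150 and 270<st[i,0]<340 and st[i,1]<230:
            print(n,st[i],onz(w,[(st[i,0]+st[i,2]/2,st[i,1])],.156).round(4))
finfront('w12',load('w12'));finfront('w13',w)
```

```text
23.85 [ 0.58689532 -0.05838877  0.23512574] [ 0.62363994  0.0203591  -0.72088439]
w12 [ 272  192   98  124 4327] [[0.5783 0.019  0.156 ]]
w13 [ 290  114   63   22 1358] [[0.5795 0.0084 0.156 ]]
w13 [  331   186   309   206 22097] [[ 0.7271 -0.0373  0.156 ]]
```

Run:
```python
from h import *
e=snap('scene','s13')
A,B=[cv2.cvtColor(cv2.imread(f'pics/{n}.png'),cv2.COLOR_BGR2GRAY) for n in('s12','s13')]
u=R.from_euler('z',.108).as_matrix()
ring=np.array([.578,.0186,0])
for nm,v in (('leadL',[-.053,.095,.122]),('leadR',[.053,.095,.122]),('side',[-.053,.05,.06]),('trailL',[-.053,-.02,.122]),('trailR',[.053,-.02,.122]),('frame',[-.06,.103,.11]),('latch',[0,.05,.14]),('fin',[0,0,.15])):
    P=ring+u@np.array(v); c=proj(e,[P,P+u@np.array([0,-.005,0])]); q=c[0].round().astype(int); r=9
    T=A[q[1]-r:q[1]+r,q[0]-r:q[0]+r]; S=B[q[1]-r-6:q[1]+r+6,q[0]-r-6:q[0]+r+6]
    m=cv2.matchTemplate(S,T,cv2.TM_CCOEFF_NORMED); _,v,_,l=cv2.minMaxLoc(m); print(nm,q,'5mm back =',(c[1]-c[0]).round(1),'shift',l[0]-6,l[1]-6,round(v,2))
```

```text
leadL [321 195] 5mm back = [1.2 1.4] shift 0 0 0.9
leadR [359 178] 5mm back = [1.3 1.3] shift -6 5 0.39
side [331 226] 5mm back = [1.3 1.5] shift 0 0 0.86
trailL [352 230] 5mm back = [1.5 1.6] shift 1 1 0.99
trailR [391 209] 5mm back = [1.5 1.5] shift -2 4 0.5
frame [316 198] 5mm back = [1.2 1.4] shift 0 0 0.84
latch [353 193] 5mm back = [1.4 1.4] shift -6 4 0.84
fin [368 204] 5mm back = [1.5 1.5] shift -5 3 0.36
```

apply_moves:
  increments:
    - {"linear": [0,0,0.2],"rotation": [0,0,0],"jaw": -1}
    - {"linear": [0,0,0.4],"rotation": [0,0,0],"jaw": -1}
    - {"linear": [0,0,0.55],"rotation": [0,0,0],"jaw": -1}
    - {"linear": [0,0,0.6],"rotation": [0,0,0],"jaw": -1}
    - {"linear": [0.05,0,0.6],"rotation": [0,0,0],"jaw": -1}
    - {"linear": [0.1,0,0.6],"rotation": [0,0,0],"jaw": -1}
    - {"linear": [0.15,0,0.6],"rotation": [0,0,0],"jaw": -1}
    - {"linear": [0.17,0,0.6],"rotation": [0,0,0],"jaw": -1}
    - {"linear": [0.17,0,0.6],"rotation": [0,0,0],"jaw": -1}

```text
t: 24.65
tool_pos: [0.5842, -0.022, 0.1167]
eef_rot: [0.668, 0.744, 0.001, 0.0]
force: [0.2, 0.4, -0.4]
gripper_width: 0.003
finger_force: 0.0
```

apply_moves:
  increments:
    - {"linear": [0.006,0,0],"rotation": [0,0,0],"jaw": -1}
    - {"linear": [0.012,0,0],"rotation": [0,0,0],"jaw": -1}
    - {"linear": [0.018,0,0],"rotation": [0,0,0],"jaw": -1}
    - {"linear": [0.018,0,0],"rotation": [0,0,0],"jaw": -1}

```text
t: 24.98
tool_pos: [0.5831, -0.0205, 0.1155]
eef_rot: [0.669, 0.743, 0.0, 0.0]
force: [-0.3, 0.6, -0.3]
gripper_width: 0.005
finger_force: 0.0
```

apply_moves:
  increments:
    - {"linear": [0.005,0,0],"rotation": [0,0,0],"jaw": -1}
    - {"linear": [0.008,0,0],"rotation": [0,0,0],"jaw": -1}
    - {"linear": [0.008,0,0],"rotation": [0,0,0],"jaw": -1}

```text
t: 25.23
tool_pos: [0.5829, -0.0188, 0.1154]
eef_rot: [0.669, 0.743, -0.0, 0.0]
force: [-0.9, -0.6, -0.9]
gripper_width: 0.005
finger_force: 0.0
```

apply_moves:
  increments:
    - {"linear": [0.005,0,0],"rotation": [0,0,0],"jaw": -1}
    - {"linear": [0.005,0,0],"rotation": [0,0,0],"jaw": -1}

```text
t: 25.4
tool_pos: [0.5828, -0.0178, 0.1153]
eef_rot: [0.669, 0.743, -0.0, 0.0]
force: [1.4, 1.1, -0.3]
gripper_width: 0.005
finger_force: 0.0
```

At y = −0.0178 there is still no contact, where a guard that was not latched pressed back with about 8 N. So the latch holds the guard shut. I'll retreat clear.

apply_moves:
  increments:
    - {"linear": [-0.05,0,0],"rotation": [0,0,0],"jaw": -1}
    - {"linear": [-0.12,0,0],"rotation": [0,0,0],"jaw": -1}
    - {"linear": [-0.2,0,-0.1],"rotation": [0,0,0],"jaw": -1}
    - {"linear": [-0.25,0,-0.3],"rotation": [0,0,0],"jaw": -1}
    - {"linear": [-0.25,0,-0.5],"rotation": [0,0,0],"jaw": -1}
    - {"linear": [-0.25,0,-0.6],"rotation": [0,0,0],"jaw": -1}
    - {"linear": [-0.25,0,-0.6],"rotation": [0,0,0],"jaw": -1}
    - {"linear": [-0.25,0,-0.6],"rotation": [0,0,0],"jaw": -1}

```text
t: 26.07
tool_pos: [0.5885, -0.0684, 0.2363]
eef_rot: [0.669, 0.743, 0.001, 0.001]
force: [-0.9, 1.0, -0.8]
gripper_width: 0.005
finger_force: 0.0
```

Run:
```python
from h import *
s=env.state();print(s['t'],s['tool_pos'],s['force']);print(env.finish_job())
```

```text
26.0667 [ 0.58845379 -0.06839767  0.23631214] [-0.86086422  1.0111523  -0.78654318]
the job is handed in; nothing more can be done
None
```

I handed the job in at 26 s with the vial upright in the holder and the guard shut, but no verdict came back; a touch test after release showed the latch holding, and the highest push I read on the guard was about 15 N.

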